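# Put the edge rubbing block away in its wet case

## Task

Put the rubbing block away in its clear-walled wet case: slide the lid's shutter open, pick the block up by its handle, tip its bar end-first through the slot (the bar is longer than the slot) and right it inside so that it stands flat on the case floor along the slot, its handle upright through the middle of the slot. Then let go and slide the shutter fully shut around the handle. Leave the other things on the bench where they are.

Things in the scene. Friction and masses are not known exactly. Their poses are not given: they have to be found in the camera images.
- block_mid (a point): The rubbing block, loose, about 0.2 kg, standing handle-up on the bench: an inverted T 140 mm high. Its foot is a grey abrasive bar, 100 (x) x 24 (y) x 14 mm high, the same end for end; a square wooden handle 18 x 18 mm rises from the bar's middle. This point is on the handle's centre line, 70 mm above the underside of the bar; x along the bar, z up the handle.
- block_foot (a point): The centre of the block's bar, on the handle's centre line, 7 mm above the underside of the bar; same axes as block_mid.
- slot (a point): Centre of the slot in the lid of the case, at the lid's upper face, 102 mm above the bench; x along the slot, y across it, z up. The slot is 76 (x) x 34 mm (y); the lid is 4 mm thick and covers the whole case. The case is fixed to the bench (place and yaw vary); outside it reaches from -80 to 80 mm in x and -150 to 42 mm in y. Walls 5 mm, clear; empty inside.
- case_floor (a point): The point on the case's inner floor below the middle of the slot, 6 mm above the bench (lid's underside: 98 mm), same axes as the slot. The block belongs here: underside of the bar on this floor, bar along x, handle up through the slot, its top then 146 mm above the bench.
- shutter_grip (a point): Centre of the upright dark steel fin by which the shutter is slid: 30 (slot's x) x 16 (slot's y) x 36 mm high, from the shutter plate's top (106 mm above the bench) up to 142 mm. It moves along the slot's y only; shut, it is at y = -70 mm from the slot's centre, x = 0.
- shutter_notch (a point): Middle of the bottom edge of the notch in the shutter plate: when shut at y = -18 mm from the slot's centre. The notch, 40 mm wide in x, is open towards +y and takes the handle. The plate, 4 mm thick, lies on the lid: 100 mm wide in x, from 64 mm behind this point (-y) to 42 mm ahead of it (the notch's two arms).
- shutter (a joint): How far the shutter is open, in m: 0 fully shut, 0.06 fully open (moved 60 mm towards the slot's -y). The slot is clear from 0.042 on. It starts shut or up to 12 mm open, slides with about 2 to 4 N and stays where it is left.
- muller: Bystander: dark steel muller, a round foot 64 mm across with a round handle, 120 mm high, loose. Origin at the centre of its underside.
- offcut: Bystander: pale stone offcut 90 x 60 x 24 mm, loose. Origin at the centre of its underside.
- jar_near: Bystander: jar 54 mm across, 85 mm high, loose. Origin under its centre.
- jar_far: Bystander: jar 60 mm across, 100 mm high, loose. Origin under its centre.
- brush: Bystander: brush lying on the bench, loose.
- ink_knife: Bystander: spatula-shaped ink knife lying on the bench, loose.
- bowl: Bystander: white bowl 120 mm across, 50 mm high, loose. Origin under its centre.
Mind the look-alikes: they are no part of the job. There is more than one size of the part that bears block_mid; the job needs the largest. There is more than one size of the part that bears slot; the job needs the larger.

How it is judged:
On the way, in this order (a step that is already met when the one before it is completed fails the run):
1. the shutter is slid open clear of the slot (at least 42 mm) (value of joint shutter above 0.042 m), for 0.2 s.
2. the block is lifted off the bench (height (world z) of block_mid above 0.12 m), for 0.1 s.
3. the middle of the block's bar is under the lid, below the slot (z of block_foot in the frame of slot below -0.012 m and x of block_foot in the frame of slot between -0.05 and 0.05 m and y of block_foot in the frame of slot between -0.03 and 0.03 m), for 0.1 s.
4. the block stands flat on the case floor (z of block_mid in the frame of case_floor below 0.073 m and angle between block_mid's own z axis and vertical below 0.08 rad), for 0.2 s.
At the end, for the whole second after the job is handed in: The block stands flat on the case floor (height within 4 mm, handle within 0.08 rad of upright), its handle within 15 mm of the slot's middle and its bar along the slot within 0.35 rad; the shutter is shut to within 6 mm; everything is at rest (all of step 4 and z of block_mid in the frame of case_floor above 0.066 m and x of block_mid in the frame of case_floor between -0.015 and 0.015 m and y of block_mid in the frame of case_floor between -0.015 and 0.015 m and angle between the x axis of block_mid and the x axis of slot, either way round below 0.35 rad and value of joint shutter below 0.006 m and linear speed of block below 0.02 m/s); the robot touches nothing.
It fails at once if another thing on the bench is shifted by more than 30 mm (distance of any of muller, offcut, jar_near, jar_far, brush, ink_knife, bowl from where it was at the start of the episode above 0.03 m).
It also fails if it takes over 61 s, if anything falls off the work surface, if the arm or the gripper's body presses on something with over 40 N, if the wrist force passes 120 N, or if a joint passes its speed limit or range.

## Robot

A 7-joint arm with a two-finger parallel gripper is mounted at the origin on the work surface. World frame = base frame: x ahead of the robot, y to its left, z up, the work surface at z = 0. Lengths are in m, angles in rad, forces in N, time in s.
With the tool pointing down it reaches from about 0.4 to 0.85 m from the base axis. Payload 4.5 kg.
Tool frame: the origin (TCP) lies on the centre line of the jaws, within the pads' length; the fingertips stand 25 mm ahead of it and the grasp point (between the pads) lies 6 mm ahead of it; z points along the fingers, y is the line along which they close (so a half turn about z gives the same grasp; the last joint's range is limited). The gripper opens to 85 mm and grips with 20 to 120 N. Pads are 22 mm wide; open, the fingers measure 114 mm over their backs; the gripper's body (76 mm by 85 mm) begins 54 mm behind the grasp point. The pads swing forward as they close: fully open they stand 13 mm farther back than shut.
Start: joints at [-1.135, 0.689, -0.195, 1.565, 0.157, 0.902, -0.215], TCP at [0.244, 0.575, 0.256] pointing down, gripper open.
Joint ranges: [-3.01, 3.01], [-0.46, 2.08], [-1.47, 1.51], [0.13, 2.56], [-1, 4.14], [0.04, 2.09], [-2.66, 2.66]. Speed limits (rad/s): [2.57, 2.57, 3.14, 3.14, 3.14, 3.14, 3.14].

## Interface

Orientations are given as a rotation vector (axis times angle).
In Python, from rig import r, imaging gives the robot as it stands.
- The arm moves only by the tool drive_tool, never from a script. Its argument "deltas" is one flat list of numbers, 5 for each row, row after row: the closure in counts, from 0 (fully open) to 255 (shut), then the shift along the world's x, y, z in cm, then the turn about the world's z in rad. In form: [grip, tx, ty, tz, turn, grip, tx, ty, tz, turn, ...]. A call has 1 to 20 rows; each row shifts and turns the commanded pose from where the row before left it; what a row does not reach is not made up. A row lasts 1/12 s, in which the tool goes at most 41.7 mm and 7.16 degrees, less where a joint would pass 70% of its speed; a pose out of reach is approached as far as the arm can. A call is refused whole if a number of a shift passes 4.17 or a number of a turn 0.125, either way. A call with a gripper value outside its range is refused whole. The fingers move at their own pace and stop on an object; the grip force is fixed at half the most. Time passes only in rows, so rows that do not move let the fingers close. It gives the time, the measured TCP pose, the force, the opening and the grip force at its end, in the units of the state.
- r.sense(): the state, without advancing time (a new reading comes with each control period).
- imaging.read_camera(name): name is "scene" or "top"; returns the picture (420x560x3 uint8, red, green, blue); there is no depth.
- imaging.camera_model(name): a dict with "K" (3x3 intrinsics, pixels), "k1" (the pictures are not rectified: a ray, as slopes to the right and down, at radius r is drawn at 1 + k1 r^2 times it, then the intrinsics apply), "world_from_camera" (4x4, takes a point from camera to world coordinates). Camera axes: x right, y down, z forward; pixel columns grow to the right and rows downward; lengths in m; the calibration is good to about 2 mm. A picture is of the moment at which its call begins. camera_model takes no time and is no camera call.
- r.hand_in(): hands the job in; it is judged then, once.
The state is a dict: "time": time; "joints": joint angles; "qvel": joint speeds; "joint_torque": joint torques, N m; "position": TCP position; "tool_rot": TCP orientation; "ft_force": force on the tool from outside, world axes, zero at the start; "torque": the same for the moment, N m; "gripper_width": finger opening in m; "grip_force": force on a finger pad.
Only numpy, scipy, OpenCV 4.12 (cv2) and the standard library are available. Lean on these libraries where they do the work, as an engineer would, in place of code of your own. Each camera call takes 0.05 s, during which the arm holds its last target. There are 200 camera calls.

## Working session

There is one attempt and no reset: what is moved stays moved. The work goes in short steps, Python scripts to look and compute and a tool call to move; the robot and the scene stay as the last step left them, time stands still between calls to the robot, and variables do not carry over. Pictures are saved under pics/ and viewed, at most 11 in all, crops included, and the job is handed in when it is done.

Besides the shell and the picture viewer there is one more tool, called after "Call:" as name(argument=value, ...) on one line, values as JSON. drive_tool: Moves the arm, as the interface text tells. Its arguments: {"type":"object","properties":{"deltas":{"type":"array"}},"required":["deltas"]}

```bash
ls; mkdir -p pics
python3 - <<'E'
from rig import r, imaging
import cv2
for n in("scene","top"):
    im=imaging.read_camera(n); cv2.imwrite(f"pics/{n}0.png",im[:,:,::-1]); print(n,imaging.camera_model(n))
print(r.sense())
E
```

```text
pics
scene {'K': array([[527.26718412,   0.        , 277.82640029],
       [  0.        , 527.26718412, 210.51791863],
       [  0.        ,   0.        ,   1.        ]]), 'k1': 0.01974049496106887, 'world_from_camera': array([[ 0.52118243,  0.70360595, -0.48301919,  1.18450286],
       [ 0.85333704, -0.42060982,  0.30806375, -0.37370454],
       [ 0.01359287, -0.57273558, -0.81962747,  1.11558426],
       [ 0.        ,  0.        ,  0.        ,  1.        ]])}
top {'K': array([[394.18026671,   0.        , 283.14676837],
       [  0.        , 394.18026671, 210.53160827],
       [  0.        ,   0.        ,   1.        ]]), 'k1': -0.08703361200453176, 'world_from_camera': array([[ 0.01471922, -0.99700674,  0.07590066,  0.47804795],
       [-0.99976748, -0.01587127, -0.01459748, -0.00168065],
       [ 0.01575842, -0.07566815, -0.99700853,  1.17253553],
       [ 0.        ,  0.        ,  0.        ,  1.        ]])}
{'time': 0.1, 'joints': array([-1.13518643,  0.6899026 , -0.19454337,  1.56627071,  0.15730588,
        0.9024865 , -0.21507803]), 'qvel': array([ 1.17643825e-03, -1.84072290e-03,  1.21407727e-04, -4.08685391e-03,
        1.16520524e-03,  2.63349647e-05, -5.66509598e-04]), 'joint_torque': array([-3.28739770e-03, -5.40596366e+01, -1.27153303e+00, -1.58986062e+01,
        9.38254962e-03,  4.33134061e-03, -1.39204531e-06]), 'position': array([0.24423979, 0.57470074, 0.25555507]), 'tool_rot': array([-6.26688858e-01, -3.07822195e+00,  2.60563642e-03]), 'ft_force': array([ 0.57958032,  0.16496656, -0.06734438]), 'torque': array([-0.00447475,  0.03713508, -0.02259326]), 'grip_force': 0.0, 'gripper_width': 0.08568084637835045}
```

View pics/scene0.png

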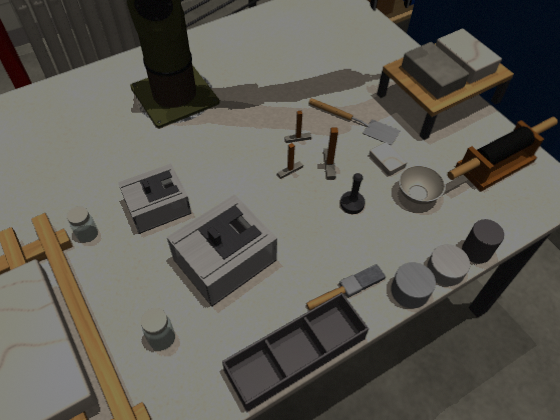

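View pics/top0.png

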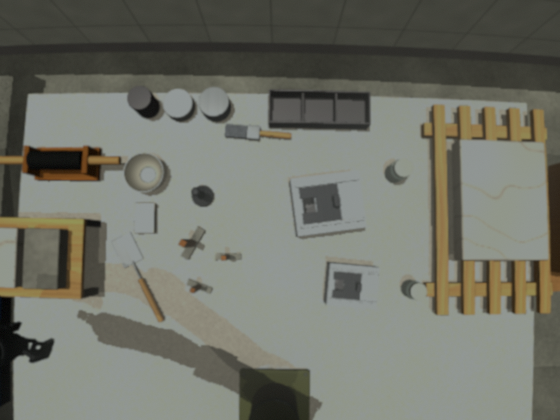

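Scene view: there are three T-blocks, at (332,145), (298,125) and (290,158). The one at (332,145) is clearly the tallest with the longest bar, so it is the one meant. There are two shuttered cases, at (222,250) and (155,197), and the larger is at (222,250). In the top view these are at (187,242) and (328,205). I'll confirm both in one enlarged crop.

Run:
```python
import cv2,numpy as np
g=lambda a:np.clip(255*(a/255.)**.6,0,255).astype(np.uint8)
s=g(cv2.imread("pics/scene0.png"));t=g(cv2.imread("pics/top0.png"))
A=cv2.resize(s[110:190,270:350+10],(450,400)[:0] or (360,320),interpolation=2)      # x4
B=cv2.resize(s[190:305,160:285],(440,405)[:0] or (438,402),interpolation=2)   # x3.5
C=cv2.resize(t[215:300,170:250],(320,340)[:0] or (240,255),interpolation=2) #x3
D=cv2.resize(t[165:245,285:370],(425,400)[:0] or (425,400),interpolation=2)     #x5... 
o=np.zeros((600,800,3),np.uint8); 
o[:320,:360]=A; o[:402,362:800]=B; o[322:577,:240]=C
o[405:600,362:569]=cv2.resize(t[165:243,285:368],(207,195),interpolation=2)
cv2.imwrite("pics/c1.png",o)
```

```text
(no output)
```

View pics/c1.png

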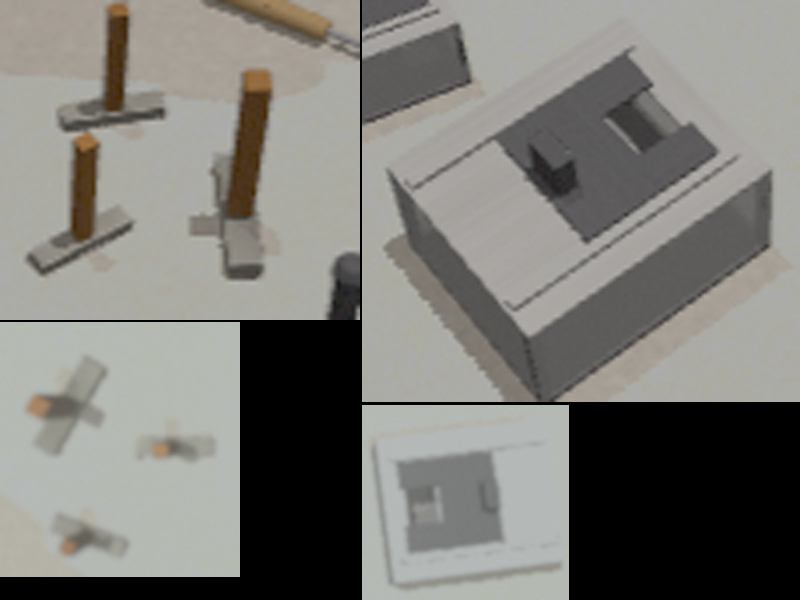

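The crop confirms it: the block at scene (334,130)/top (193,243) is the largest, and the case at scene (222,250) is the larger one, with its fin on the image-right side in the top view. Next I'll cast rays.

```bash
cat > h.py <<'E'
import numpy as np,cv2
from rig import r,imaging
M={n:imaging.camera_model(n) for n in("scene","top")}
def cast(n,p,z):
    m=M[n];K=m["K"];T=m["world_from_camera"]
    d=np.array([(p[0]-K[0,2])/K[0,0],(p[1]-K[1,2])/K[1,1]]);u=d.copy()
    for _ in range(20):u=d/(1+m["k1"]*(u@u))
    v=T[:3,:3]@[u[0],u[1],1];o=T[:3,3];return (o+v*(z-o[2])/v[2])[:2]
def proj(n,P):
    m=M[n];T=m["world_from_camera"];c=T[:3,:3].T@(np.array(P)-T[:3,3]);u=c[:2]/c[2]
    u=u*(1+m["k1"]*(u@u));return u*m["K"][0,0]+m["K"][:2,2]
E
python3 - <<'E'
from h import *
np.set_printoptions(precision=4,suppress=True)
L=np.array([cast("scene",p,.102) for p in[(167.4,238.6),(209.4,285.8),(277.,239.2),(235.1,195.7)]])
print("lid",L,[np.linalg.norm(L[i]-L[i-1]) for i in range(4)],L.mean(0))
for n,(x0,x1,y0,y1) in dict(top=(290,350,178,228),scene=(195,270,200,265)).items():
    a=cv2.imread(f"pics/{n}0.png").astype(int)[y0:y1,x0:x1]
    m=((a.max(2)<70)).astype(np.uint8)
    c=max(cv2.findContours(m,0,2)[0],key=cv2.contourArea)
    if n=="top":
        b=cv2.boxPoints(cv2.minAreaRect(c))+[x0,y0];w=np.array([cast(n,p,.106) for p in b]);print("plate",b,w,[np.linalg.norm(w[i]-w[i-1]) for i in range(4)],w.mean(0))
for n,(x0,x1,y0,y1) in dict(top=(175,215,225,262),scene=(320,345,120,180)).items():
    a=cv2.imread(f"pics/{n}0.png")[y0:y1,x0:x1];h=cv2.cvtColor(a,cv2.COLOR_BGR2HSV)
    m=(h[...,0]<22)&(h[...,1]>90);v=h[...,2]
    ys,xs=np.nonzero(m);print(n,len(xs),xs.min()+x0,xs.max()+x0,ys.min()+y0,ys.max()+y0)
    br=m&(v>np.percentile(v[m],60 if n=="top" else 88));ys,xs=np.nonzero(br);p=(xs.mean()+x0,ys.mean()+y0);print("top face",p,cast(n,p,.14))
e=[(170+x/3,215+(y-322)/3) for x,y in[(85,357),(105,368),(52,453),(35,443)]]
w=np.array([cast("top",p,.014) for p in e]);print("bar",w,w.mean(0))
d=w[:2].mean(0)-w[2:].mean(0);print(np.linalg.norm(d),np.degrees(np.arctan2(d[1],d[0])))
# scene fin top, crop B
f=[(362-362+x,y) for x,y in[(530-362,143),(560-362,160),(575-362,147),(545-362,130)]]
w=np.array([cast("scene",(x/3.504+160,y/3.496+190),.142) for x,y in f]);print("fin",w,w.mean(0))
E
```

```text
lid [[ 0.5254 -0.2464]
 [ 0.6792 -0.2195]
 [ 0.6537 -0.0355]
 [ 0.498  -0.0578]] [np.float64(0.19053874814073854), np.float64(0.15612209239897337), np.float64(0.18571566411817028), np.float64(0.15732387780119098)] [ 0.5891 -0.1398]
plate [[328.  197. ]
 [332.8 194.6]
 [339.2 207.4]
 [334.4 209.8]] [[ 0.5982 -0.1392]
 [ 0.605  -0.1523]
 [ 0.5702 -0.17  ]
 [ 0.5635 -0.1569]] [np.float64(0.039010862132962724), np.float64(0.014797985419040408), np.float64(0.039048348981143476), np.float64(0.014768577154404609)] [ 0.5842 -0.1546]
top 39 180 186 240 246
top face (np.float64(181.64285714285714), np.float64(243.07142857142858)) [0.467  0.2476]
scene 250 327 337 127 163
top face (np.float64(334.3), np.float64(129.03333333333333)) [0.468  0.2471]
bar [[0.5147 0.2301]
 [0.5042 0.2101]
 [0.4204 0.2599]
 [0.4298 0.2769]] [0.4673 0.2442]
0.09717906814598222 -29.780142235795722
fin [[ 0.5787 -0.1674]
 [ 0.5995 -0.1572]
 [ 0.5958 -0.1447]
 [ 0.5749 -0.1549]] [ 0.5872 -0.1561]
```

Call:
drive_tool(deltas=[0, 1.715, -3.655, -0.1, 0.0275, 0, 1.715, -3.655, -0.1, 0.0275, 0, 1.715, -3.655, -0.1, 0.0275, 0, 1.715, -3.655, -0.1, 0.0275, 0, 1.715, -3.655, -0.1, 0.0275, 0, 1.715, -3.655, -0.1, 0.0275, 0, 1.715, -3.655, -0.1, 0.0275, 0, 1.715, -3.655, -0.1, 0.0275, 0, 1.715, -3.655, -0.1, 0.0275, 0, 1.715, -3.655, -0.1, 0.0275, 0, 1.715, -3.655, -0.1, 0.0275, 0, 1.715, -3.655, -0.1, 0.0275, 0, 1.715, -3.655, -0.1, 0.0275, 0, 1.715, -3.655, -0.1, 0.0275, 0, 1.715, -3.655, -0.1, 0.0275, 0, 1.715, -3.655, -0.1, 0.0275, 0, 1.715, -3.655, -0.1, 0.0275, 0, 1.715, -3.655, -0.1, 0.0275, 0, 1.715, -3.655, -0.1, 0.0275, 0, 1.715, -3.655, -0.1, 0.0275])

```text
time: 1.77
position: [0.5875, -0.158, 0.2359]
tool_rot: [0.234, -3.132, -0.001]
ft_force: [2.2, 1.0, -1.6]
gripper_width: 0.0852
grip_force: 0.0
```

Run:
```python
from h import *
np.set_printoptions(precision=4,suppress=True)
# plate in initial pictures
for n,(x0,x1,y0,y1) in dict(top=(285,355,172,235),scene=(190,270,195,265)).items():
    a=cv2.imread(f"pics/{n}0.png")[y0:y1,x0:x1];a=cv2.resize(a,None,fx=4,fy=4,interpolation=2)
    g=a.max(2);t=cv2.threshold(g,0,255,cv2.THRESH_OTSU)[0];m=(g<t).astype(np.uint8)
    for c in cv2.findContours(m,0,2)[0]:
        if cv2.contourArea(c)<8000:continue
        b=(cv2.boxPoints(cv2.minAreaRect(c))+.5)/4-.5+[x0,y0];ap=(cv2.approxPolyDP(c,10,True)[:,0]+.5)/4-.5+[x0,y0]
        print(n,t,cv2.contourArea(c)/16);print(np.array([np.r_[p,cast(n,p,.106)] for p in ap]))
        w=np.array([cast(n,p,.106) for p in b]);print("rect",w,w.mean(0))
s=r.sense();print(s["time"],s["position"],s["tool_rot"])
```

```text
top 114.0 1397.4375
[[335.875  182.875    0.6375  -0.1606]
 [298.375  187.625    0.6226  -0.0579]
 [303.875  223.625    0.5246  -0.074 ]
 [341.375  218.875    0.539   -0.1761]]
rect [[ 0.6238 -0.0572]
 [ 0.6404 -0.1648]
 [ 0.5381 -0.179 ]
 [ 0.5221 -0.072 ]] [ 0.5811 -0.1183]
scene 87.0 1791.0625
[[236.875  203.375    0.5225  -0.0663]
 [189.625  232.875    0.5398  -0.1976]
 [197.625  229.625    0.5412  -0.1783]
 [223.125  259.125    0.6389  -0.1648]
 [261.125  233.125    0.6235  -0.0593]
 [243.375  218.125    0.567   -0.0737]]
rect [[ 0.5402 -0.1995]
 [ 0.5146 -0.0574]
 [ 0.6254 -0.0585]
 [ 0.6451 -0.1948]] [ 0.5813 -0.1275]
1.7667 [ 0.5875 -0.158   0.2359] [ 0.234  -3.132  -0.0005]
```

Call:
drive_tool(deltas=[0, 0, 0, -3, 0, 0, 0, 0, -3, 0, 0, 0, 0, -3, 0, 0, 0, 0, -1, 0, 0, 0, 0, 0, 0, 255, 0, 0, 0, 0, 255, 0, 0, 0, 0, 255, 0, 0, 0, 0, 255, 0, 0, 0, 0, 255, 0, 0, 0, 0, 255, 0.15, -1, 0, 0, 255, 0.15, -1, 0, 0, 255, 0.15, -1, 0, 0, 255, 0.15, -1, 0, 0, 255, 0.15, -1, 0, 0, 255, 0.08, -0.5, 0, 0, 255, 0, 0, 0, 0])

```text
time: 3.18
position: [0.5967, -0.2139, 0.1375]
tool_rot: [-0.228, 3.131, -0.003]
ft_force: [0.0, -2.0, 6.3]
gripper_width: 0.0151
grip_force: 58.5
```

Call:
drive_tool(deltas=[0, 0, 0, 0, 0, 0, 0, 0, 0, 0, 0, 0, 0, 0, 0, 0, 0, 0, 3.3, 0, 0, 0, 0, 3.3, 0, 0, 0, 0, 3.3, 0, 0, -1.08, 3.83, 0, -0.056, 0, -1.08, 3.83, 0, -0.056, 0, -1.08, 3.83, 0, -0.056, 0, -1.08, 3.83, 0, -0.056, 0, -1.08, 3.83, 0, -0.056, 0, -1.08, 3.83, 0, -0.056, 0, -1.08, 3.83, 0, -0.056, 0, -1.08, 3.83, 0, -0.056, 0, -1.08, 3.83, 0, -0.056, 0, -1.08, 3.83, 0, -0.056, 0, -1.08, 3.83, 0, -0.056, 0, -1.08, 3.83, 0, -0.056])

```text
time: 4.68
position: [0.4652, 0.2506, 0.2353]
tool_rot: [-0.817, -3.033, 0.0]
ft_force: [0.8, 0.0, 0.6]
gripper_width: 0.0851
grip_force: 0.0
```

Run:
```python
from h import *
g=lambda a:np.clip(255*(a/255.)**.6,0,255).astype(np.uint8)
for n in M: cv2.imwrite(f"pics/{n}1.png",imaging.read_camera(n)[:,:,::-1])
s=g(cv2.imread("pics/scene1.png"));t=g(cv2.imread("pics/top1.png"))
o=np.zeros((600,800,3),np.uint8)
o[:480,:400]=cv2.resize(s[185:305,175:275],(400,480),interpolation=2)
o[:400,400:]=cv2.resize(t[165:245,285:365],(400,400),interpolation=2)
cv2.imwrite("pics/c2.png",o);print(r.sense()["position"],r.sense()["time"])
```

```text
[0.46254972 0.25868292 0.23567804] 4.7833
```

View pics/c2.png

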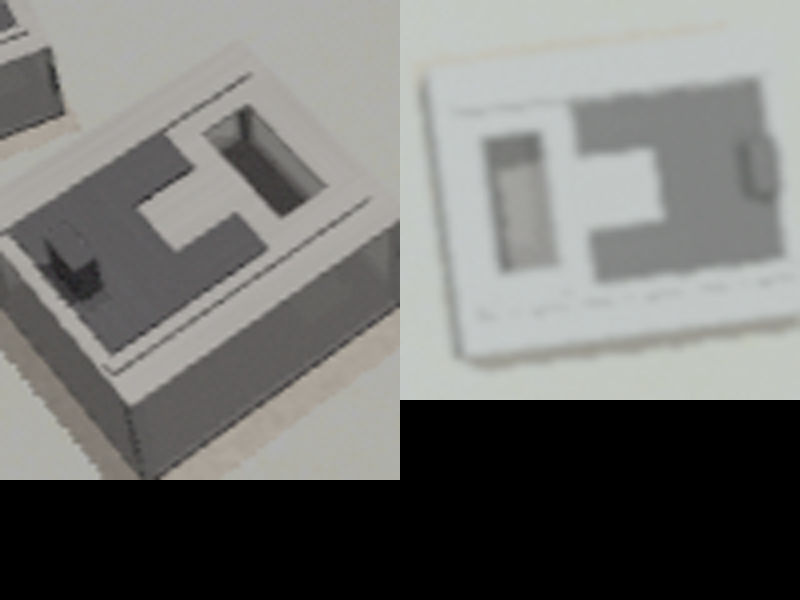

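Slot found, open and clear: top-crop corners (483,138)-(558,267), scene-crop corners (203,130)-(325,187). Now I'll cast those.

Run:
```python
from h import *
np.set_printoptions(precision=4,suppress=True)
for n,c in dict(top=[(285+(x-400)/5-.4,165+y/5-.4) for x,y in[(483,138),(542,132),(558,267),(500,272)]],
  scene=[(175+x/4-.4,185+y/4-.4) for x,y in[(203,130),(247,105),(325,187),(283,215)]]).items():
    w=np.array([cast(n,p,.102) for p in c]);print(n,w,w.mean(0),[np.linalg.norm(w[i]-w[i-1]) for i in range(4)])
s=r.sense();print(s["position"],s["tool_rot"],s["qvel"])
```

```text
top [[ 0.6106 -0.066 ]
 [ 0.6145 -0.0983]
 [ 0.5406 -0.1077]
 [ 0.5374 -0.0761]] [ 0.5758 -0.0871] [np.float64(0.07397451175459786), np.float64(0.03255941872899193), np.float64(0.07452864217326562), np.float64(0.031796767005475485)]
scene [[ 0.5406 -0.107 ]
 [ 0.5382 -0.0766]
 [ 0.6109 -0.066 ]
 [ 0.615  -0.0957]] [ 0.5762 -0.0863] [np.float64(0.07526091650557903), np.float64(0.03051312980415292), np.float64(0.07353177813145795), np.float64(0.030017805152772813)]
[0.4625 0.2587 0.2357] [-0.7926 -3.0376 -0.0103] [ 0.102  -0.0067  0.0832  0.0359  0.0517  0.0236  0.0879]
```

Call:
drive_tool(deltas=[0, 0, 0, 0, 0, 0, 0, 0, 0, 0, 0, 0, 0, 0, 0])

```text
time: 5.03
position: [0.4667, 0.2469, 0.2351]
tool_rot: [0.817, 3.033, -0.002]
ft_force: [0.2, 0.1, -0.3]
gripper_width: 0.0854
grip_force: 0.0
```

Call:
drive_tool(deltas=[0, 0, 0, -3, 0, 0, 0, 0, -3, 0, 0, 0, 0, -3, 0, 0, 0, 0, -1.5, 0, 0, 0, 0, -0.2, 0, 0, 0, 0, 0, 0, 255, 0, 0, 0, 0, 255, 0, 0, 0, 0, 255, 0, 0, 0, 0, 255, 0, 0, 0, 0, 255, 0, 0, 0, 0, 255, 0, 0, 1, 0, 255, 0, 0, 2, 0, 255, 0, 0, 3, 0, 255, 0, 0, 3, 0, 255, 0, 0, 3, 0, 255, 0, 0, 2, 0, 255, 0, 0, 1, 0, 255, 0, 0, 0, 0])

```text
time: 6.62
position: [0.467, 0.2495, 0.2813]
tool_rot: [0.813, 3.031, 0.006]
ft_force: [0.3, 0.1, -3.3]
gripper_width: 0.0173
grip_force: 61.4
```

Call:
drive_tool(deltas=[255, 1, -1.2, 0, 0.05, 255, 1.9, -2.4, 0, 0.05, 255, 1.9, -2.4, 0, 0.05, 255, 1.9, -2.4, 0, 0.05, 255, 1.9, -2.4, 0, 0.05, 255, 1.9, -2.4, 0, 0.05, 255, 1.9, -2.4, 0, 0.05, 255, 1.9, -2.4, 0, 0.05, 255, 1.9, -2.4, 0, 0.05, 255, 1.9, -2.4, 0, 0.05, 255, 1.9, -2.4, 0, 0.05, 255, 1.9, -2.4, 0, 0.05, 255, 1.9, -2.4, 0, 0.05, 255, 1, -1.2, 0, 0.02, 255, 0, 0, 0, 0, 255, 0, 0, 0, 0, 255, 0, 0, 0, 0])

```text
time: 8.03
position: [0.7129, -0.0616, 0.2771]
tool_rot: [0.231, -3.13, -0.003]
ft_force: [-0.5, 0.6, -3.0]
gripper_width: 0.0169
grip_force: 61.4
```

Run:
```python
from h import *
g=lambda a:np.clip(255*(a/255.)**.6,0,255).astype(np.uint8)
for n in M: cv2.imwrite(f"pics/{n}2.png",imaging.read_camera(n)[:,:,::-1])
s=g(cv2.imread("pics/scene2.png"));t=g(cv2.imread("pics/top2.png"))
o=np.zeros((600,800,3),np.uint8)
o[:480,:480]=cv2.resize(s[150:310,200:360],(480,480),interpolation=2)
o[:450,482:797]=cv2.resize(t[90:240,270:375],(315,450),interpolation=2)
cv2.imwrite("pics/c3.png",o)
from scipy.spatial.transform import Rotation as R
q=r.sense();print(q["time"],q["position"],R.from_rotvec(q["tool_rot"]).as_matrix()[:,1])
```

```text
8.1333 [ 0.71321753 -0.06112134  0.27796364] [-0.14817084  0.98896079  0.0013971 ]
```

View pics/c3.png

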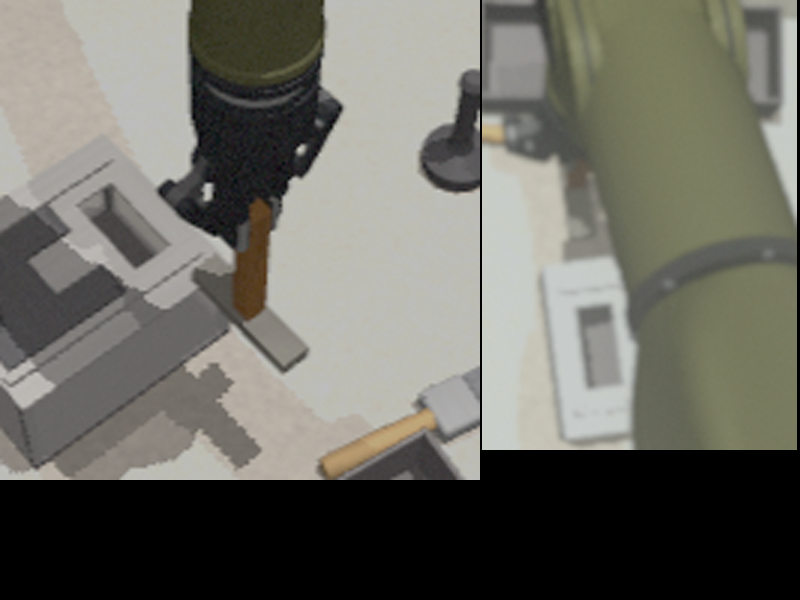

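Call:
drive_tool(deltas=[255, 0.07, -0.5, -2, 0, 255, 0, 0, -3, 0, 255, 0, 0, -3, 0, 255, 0, 0, -1.5, 0, 255, 0, 0, 0, 0, 255, -0.74, -0.11, 0, 0, 255, -0.74, -0.11, 0, 0, 255, -0.74, -0.11, 0, 0, 255, -0.74, -0.11, 0, 0, 255, -0.74, -0.11, 0, 0, 255, -0.74, -0.11, 0, 0, 255, -0.74, -0.11, 0, 0, 255, -0.74, -0.11, 0, 0, 255, 0, 0, 0, 0])

```text
time: 9.3
position: [0.6589, -0.0755, 0.1874]
tool_rot: [-0.23, 3.123, 0.001]
ft_force: [3.9, 1.3, -0.1]
gripper_width: 0.0168
grip_force: 63.2
```

Run:
```python
from h import *
g=lambda a:np.clip(255*(a/255.)**.6,0,255).astype(np.uint8)
for n in M: cv2.imwrite(f"pics/{n}3.png",imaging.read_camera(n)[:,:,::-1])
s=g(cv2.imread("pics/scene3.png"));t=g(cv2.imread("pics/top3.png"))
o=np.zeros((600,800,3),np.uint8)
o[:480,:480]=cv2.resize(s[170:290,190:310],(480,480),interpolation=2)
o[:450,482:797]=cv2.resize(t[90:240,270:375],(315,450),interpolation=2)
cv2.imwrite("pics/c4.png",o)
q=r.sense();print(q["time"],q["position"],q["ft_force"])
```

```text
9.4 [ 0.65891628 -0.07559586  0.18628772] [ 5.42803906  1.37686023 -0.90523921]
```

View pics/c4.png

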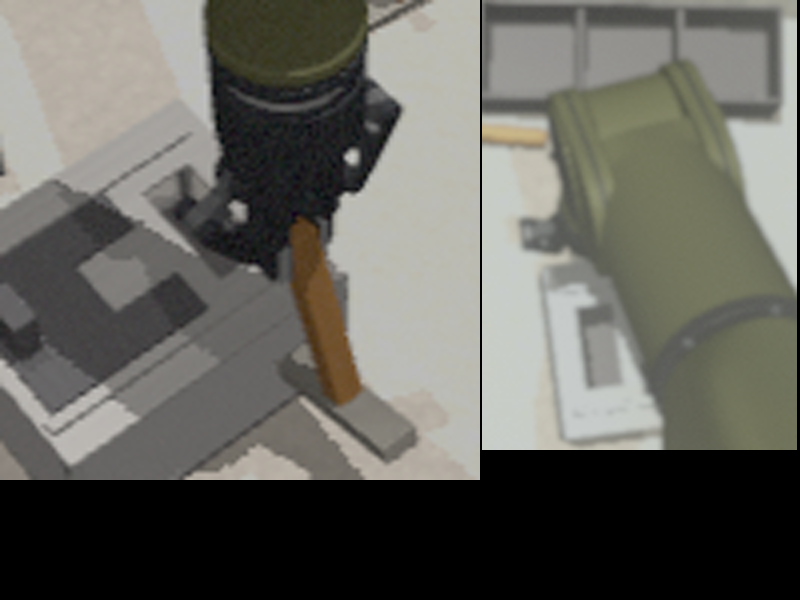

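```bash
cat >> h.py <<'E'
S=np.array([.576,-.0867]);a=np.radians(8.4);U=np.array([np.cos(a),np.sin(a)]);V=np.array([-U[1],U[0]])
def sl(p): p=np.array(p[:2])-S; return np.array([p@U,p@V])
def vplane(n,px,y):  # ray meets slot-frame plane y
    p0=cast(n,px,0.);p1=cast(n,px,.1);f=(y-sl(p0)[1])/(sl(p1)[1]-sl(p0)[1]);return np.r_[sl(p0+f*(p1-p0)),.1*f]
E
python3 - <<'E'
from h import *
np.set_printoptions(precision=4,suppress=True)
q=r.sense();p=q["position"];s=sl(p);G=np.array([s[0],s[1],p[2]-.006]);print("grip",G)
for nm,c,ref in(("end",(402,446),np.degrees(np.arctan2(50,115))),("junction",(345,397),np.degrees(np.arctan2(0,108)))):
    P=vplane("scene",(190+c[0]/4-.4,170+c[1]/4-.4),G[1]);d=P-G
    print(nm,P,np.hypot(d[0],d[2]),"tilt",np.degrees(np.arctan2(d[0],-d[2]))-ref)
E
```

```text
grip [ 0.0836 -0.0011  0.1803]
end [ 0.1777 -0.0011  0.087 ] 0.13250082795171067 tilt 21.739618483383115
junction [ 0.1294 -0.0011  0.0738] 0.11588148921779168 tilt 23.24290544567856
```

Tilt is about 23°, with the handle leaning toward -x and the low end toward the slot. Next: back off, raise, and move over the slot.

Call:
drive_tool(deltas=[255, 0.5, 0.07, 0, 0, 255, 0, 0, 1, 0, 255, 0, 0, 2, 0, 255, 0, 0, 2, 0, 255, 0, 0, 1.5, 0, 255, 0, 0, 0.5, 0, 255, -1.2, -0.18, 0, 0, 255, -2, -0.3, 0, 0, 255, -2, -0.3, 0, 0, 255, -2, -0.3, 0, 0, 255, -2, -0.3, 0, 0, 255, -1.5, -0.22, 0, 0, 255, -0.67, 0, 0, 0, 255, 0, 0, 0, 0, 255, 0, 0, 0, 0, 255, 0, 0, 0, 0])

```text
time: 10.73
position: [0.548, -0.0919, 0.2533]
tool_rot: [-0.23, 3.132, 0.001]
ft_force: [0.8, -0.4, -2.9]
gripper_width: 0.017
grip_force: 68.9
```

```bash
cat > look.py <<'E'
from h import *
import sys
q=r.sense();p=q["position"];s=sl(p);print(q["time"],"slot x,y mm",s*1e3,"zg",(p[2]-.006)*1e3,q["ft_force"],q["torque"],q["gripper_width"])
if len(sys.argv)>1:
    k=sys.argv[1];x0,y0,w,h=map(int,sys.argv[2:6]);a=imaging.read_camera("scene")[:,:,::-1];cv2.imwrite(f"pics/scene_{k}.png",a)
    a=np.clip(255*(a[y0:y0+h,x0:x0+w]/255.)**.6,0,255).astype(np.uint8);cv2.imwrite(f"pics/{k}.png",cv2.resize(a,(w*5,h*5),interpolation=2))
E
python3 look.py c5 190 150 150 120
```

```text
10.7333 slot x,y mm [-28.46027407  -1.01477705] zg 247.2765060907574 [ 0.80705314 -0.3895515  -2.89878317] [0.01138264 0.07585486 0.01088826] 0.016995378018884594
```

View pics/c5.png

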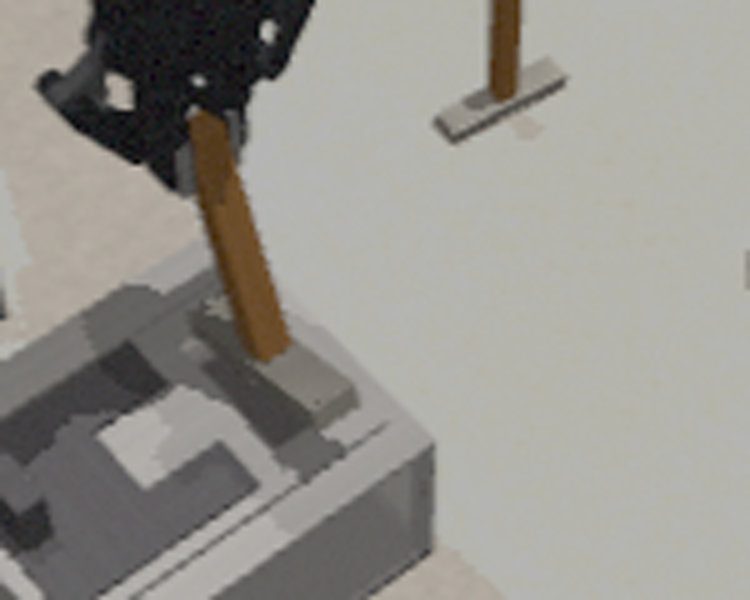

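Block is held tilted above the slot, with the handle base at crop (267,355) and the high end at (335,405). Recheck the tilt numerically.

Run:
```python
from h import *
np.set_printoptions(precision=4,suppress=True)
G=np.array([-.0284,-.001,.2473])
for nm,c,ref in(("end",(335,405),np.degrees(np.arctan2(50,115))),("junction",(267,355),0)):
    P=vplane("scene",(190+c[0]/5-.4,150+c[1]/5-.4),G[1]);d=P-G
    print(nm,P,np.hypot(d[0],d[2]),"tilt",np.degrees(np.arctan2(d[0],-d[2]))-ref)
```

```text
end [ 0.0625 -0.001   0.1512] 0.13223590776016964 tilt 19.91295820517664
junction [ 0.013  -0.001   0.1331] 0.12145378547932627 tilt 19.92258551297052
```

Call:
drive_tool(deltas=[255, 0.43, 0.16, 0, 0, 255, 0, 0, -1, 0, 255, 0, 0, -1, 0, 255, 0, 0, -0.8, 0, 255, 0, 0, -0.4, 0, 255, 0, 0, 0, 0, 255, 0, 0, 0, 0])

```text
time: 11.37
position: [0.5502, -0.0907, 0.2211]
tool_rot: [0.229, -3.131, 0.0]
ft_force: [-3.6, -0.4, 3.3]
gripper_width: 0.0169
grip_force: 70.0
```

```bash
python3 look.py
```

```text
11.3667 slot x,y mm [-26.09122327  -0.14233407] zg 215.1269169854441 [-3.6059849  -0.39182873  3.32783357] [0.10538335 0.72656094 0.03028851] 0.016945004941979532
```

Call:
drive_tool(deltas=[255, 0, 0, 0.3, 0, 255, 0, 0, 0, 0])

```text
time: 11.53
position: [0.5514, -0.0907, 0.2243]
tool_rot: [-0.229, 3.133, 0.0]
ft_force: [1.2, -0.2, -2.5]
gripper_width: 0.0171
grip_force: 68.9
```

```bash
python3 look.py c6 190 150 150 120
```

```text
11.5333 slot x,y mm [-24.87099795  -0.32929701] zg 218.26612473304095 [ 1.17332094 -0.15237649 -2.47694147] [-0.0141186   0.03189482  0.02584056] 0.017052227947967628
```

View pics/c6.png

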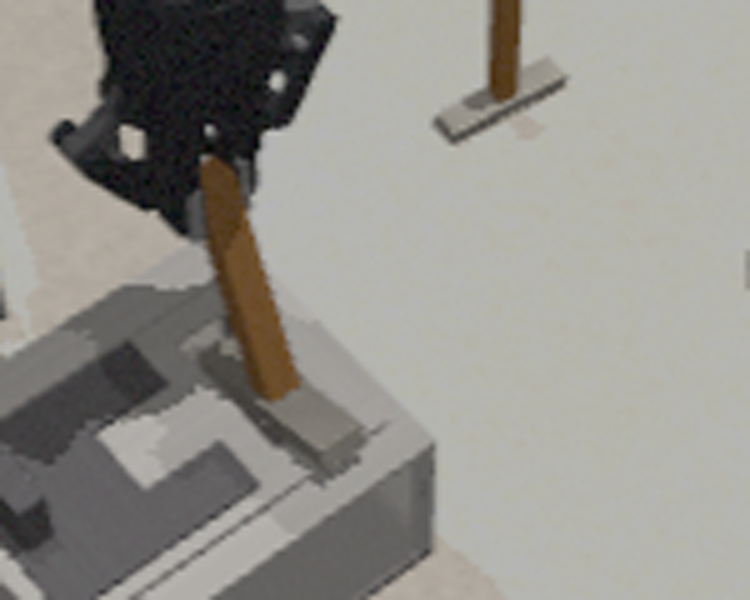

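Run:
```python
from h import *
np.set_printoptions(precision=1,suppress=True)
G=np.array([-.0249,-.0003,.2183])
P=vplane("scene",(190+343/5-.4,150+456/5-.4),0);d=P-G
print("end",P*1e3,np.hypot(d[0],d[2])*1e3,"tilt",np.degrees(np.arctan2(d[0],-d[2]))-np.degrees(np.arctan2(50,117)))
for c in((320,460),(365,437),(325,478),(362,455)):
    px=(190+c[0]/5-.4,150+c[1]/5-.4)
    print([sl(cast("scene",px,z))*1e3 for z in(.115,.125,.13)])
for g,t in((124,18),(124,20),(124,22)):
    t=np.radians(t);al=np.array([np.cos(t),np.sin(t)]);up=np.array([-al[1],al[0]])
    g0=np.array([-24.9,218.3]);print([g0+e*50*al-k*up for e in(-1,1) for k in(g,g-14)])
```

```text
end [ 65.7   0.  112.2] 139.57523749452898 tilt 17.354251604866356
[array([ 62.3, -10.3]), array([ 67.3, -13.9]), array([ 69.8, -15.7])]
[array([65.6, 12.8]), array([70.5,  8.9]), array([73.,  7.])]
[array([ 71. , -14.3]), array([ 75.9, -17.9]), array([ 78.3, -19.7])]
[array([72.1,  5.8]), array([77.,  2.]), array([79.4,  0.1])]
[array([-34.1,  84.9]), array([-38.5,  98.2]), array([ 61. , 115.8]), array([ 56.6, 129.1])]
[array([-29.5,  84.7]), array([-34.3,  97.8]), array([ 64.5, 118.9]), array([ 59.7, 132. ])]
[array([-24.8,  84.6]), array([-30.1,  97.6]), array([ 67.9, 122.1]), array([ 62.7, 135. ])]
```

Call:
drive_tool(deltas=[255, -0.41, -0.06, -0.14, 0, 255, -0.41, -0.06, -0.14, 0, 255, -0.41, -0.06, -0.15, 0, 255, -0.41, -0.06, -0.15, 0, 255, -0.41, -0.06, -0.15, 0, 255, -0.41, -0.06, -0.15, 0, 255, -0.41, -0.06, -0.15, 0, 255, -0.41, -0.06, -0.15, 0, 255, 0, 0, 0, 0, 255, 0, 0, 0, 0])

```text
time: 12.42
position: [0.5182, -0.0955, 0.2125]
tool_rot: [0.229, -3.133, -0.0]
ft_force: [-0.8, -0.5, -1.7]
gripper_width: 0.0169
grip_force: 68.9
```

```bash
python3 look.py c7 190 150 150 120
```

```text
12.4167 slot x,y mm [-58.45480241  -0.28934106] zg 206.4833188107062 [-0.7737596  -0.47472774 -1.67847926] [-0.02925955  0.08758002  0.01195667] 0.016854665591914415
```

View pics/c7.png

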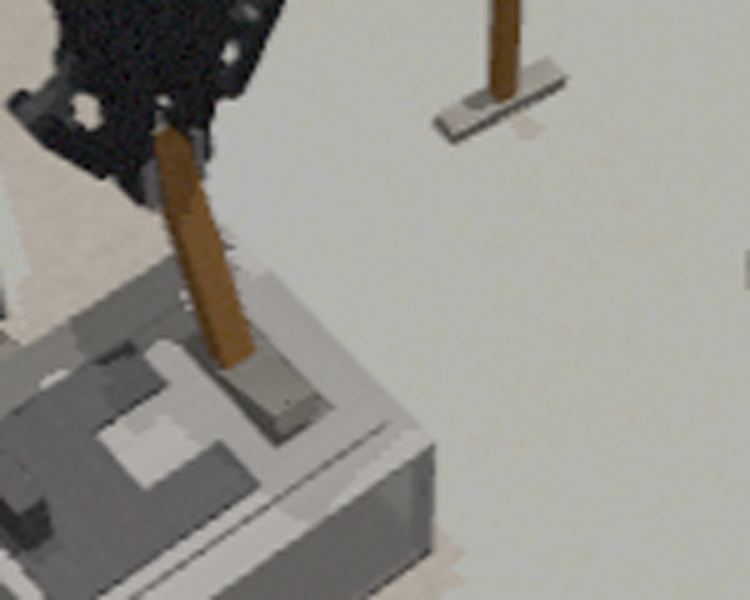

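Call:
drive_tool(deltas=[255, -0.27, 0.11, 0, 0, 255, 0, 0, -0.3, 0, 255, 0, 0, -0.3, 0, 255, 0, 0, -0.3, 0, 255, 0, 0, 0, 0])

```text
time: 12.88
position: [0.5153, -0.0944, 0.2028]
tool_rot: [0.23, -3.132, -0.0]
ft_force: [-0.4, 0.8, -3.0]
gripper_width: 0.0168
grip_force: 68.9
```

```bash
python3 look.py
```

```text
12.8833 slot x,y mm [-61.12884089   1.29189401] zg 196.7586392820964 [-0.43199715  0.76061802 -3.01384263] [-0.0575165   0.10865689 -0.02441472] 0.01678323369087933
```

Call:
drive_tool(deltas=[255, 0.3, 0.04, -0.4, 0, 255, 0.3, 0.04, -0.4, 0, 255, 0.2, 0.03, -0.4, 0, 255, 0.2, 0.03, -0.4, 0, 255, 0, 0, 0, 0])

```text
time: 13.3
position: [0.5258, -0.0927, 0.1866]
tool_rot: [0.23, -3.132, -0.001]
ft_force: [0.3, -0.8, -2.2]
gripper_width: 0.0172
grip_force: 68.8
```

```bash
python3 look.py
```

```text
13.3 slot x,y mm [-50.49599315   1.3723364 ] zg 180.57379160373844 [ 0.25805798 -0.82695285 -2.20233751] [0.0312919  0.14939612 0.01404212] 0.017196616319964084
```

Call:
drive_tool(deltas=[255, 0.5, 0.07, -0.8, 0, 255, 0.5, 0.07, -0.9, 0, 255, 0.4, 0.06, -0.9, 0, 255, 0, 0, -0.4, 0, 255, 0, 0, -0.3, 0, 255, 0, 0, 0, 0])

```text
time: 13.8
position: [0.539, -0.0909, 0.1535]
tool_rot: [0.23, -3.131, -0.0]
ft_force: [0.4, 0.3, -2.9]
gripper_width: 0.0173
grip_force: 68.9
```

```bash
python3 look.py
```

```text
13.8 slot x,y mm [-37.22665749   1.25958707] zg 147.54181998440606 [ 0.39881203  0.3208626  -2.90851301] [-0.00736235  0.08022881  0.01624598] 0.017346013602107496
```

Call:
drive_tool(deltas=[255, 0, 0, -0.3, 0, 255, 0, 0, -0.2, 0, 255, 0, 0, 0, 0])

```text
time: 14.05
position: [0.5395, -0.091, 0.1494]
tool_rot: [0.229, -3.133, -0.0]
ft_force: [-0.6, -0.0, -2.3]
gripper_width: 0.017
grip_force: 68.9
```

Call:
drive_tool(deltas=[255, 0, 0, -0.3, 0, 255, 0, 0, 0, 0, 0, 0, 0, 0, 0, 0, 0, 0, 0, 0, 0, 0, 0, 0, 0, 0, 0, 0, 0, 0, 0, 0, 0, 0, 0, 0, 0, 0, 0, 0])

```text
time: 14.72
position: [0.5398, -0.091, 0.1465]
tool_rot: [-0.229, 3.133, 0.0]
ft_force: [0.1, -0.2, 0.3]
gripper_width: 0.0849
grip_force: 0.0
```

```bash
python3 look.py c8 190 150 150 120
```

```text
14.7167 slot x,y mm [-36.47103722   1.08828166] zg 140.5288908074454 [ 0.1331452  -0.16905925  0.29900852] [ 0.02683193  0.08333276 -0.01244961] 0.08491778212612432
```

View pics/c8.png

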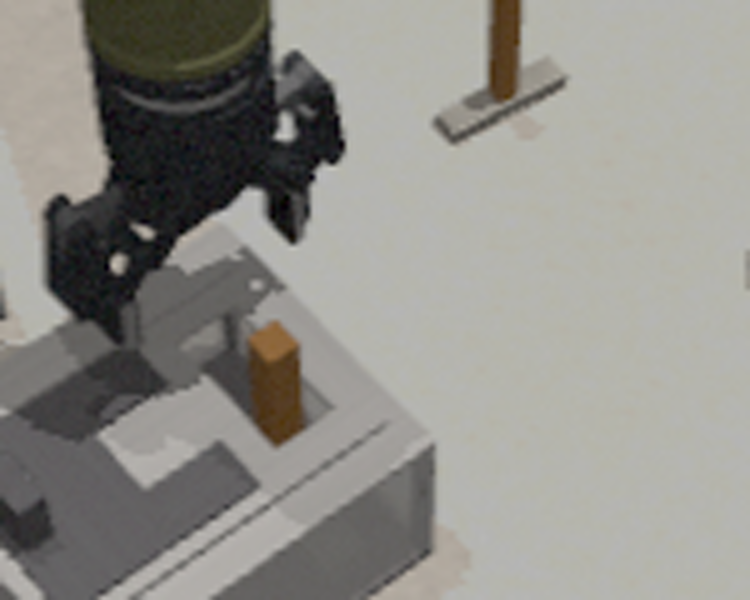

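The block now stands upright in the slot, with the handle top at crop (275,342). Measure its offset.

Run:
```python
from h import *
a=cv2.imread("pics/scene_c8.png")[200:245,232:256];h=cv2.cvtColor(a,cv2.COLOR_BGR2HSV)
m=(h[...,0]<22)&(h[...,1]>90);v=h[...,2];print(np.unique(v[m])[[0,-1]])
b=m&(v>(v[m].max()*.75));ys,xs=np.nonzero(b);p=(xs.mean()+232,ys.mean()+200);print(b.sum(),p,sl(cast("scene",p,.146))*1e3, sl(cast("scene",(244.6,218.),.146))*1e3)
```

```text
[ 28 102]
48 (np.float64(244.25), np.float64(217.66666666666666)) [15.70627356  1.0588807 ] [16.90482385  1.1122101 ]
```

Call:
drive_tool(deltas=[0, 1.7, 0.25, -0.2, 0, 0, 1.7, 0.25, -0.3, 0, 0, 1.74, 0.26, -0.3, 0, 0, 0, 0, 0, 0, 0, 0, 0, 0, 0, 255, 0, 0, 0, 0, 255, 0, 0, 0, 0, 255, 0, 0, 0, 0, 255, 0, 0, 0, 0, 255, 0, 0, 0, 0, 255, 0, 0, 0, 0, 255, -0.4, -0.06, 0, 0, 255, -0.4, -0.08, 0, 0, 255, -0.4, -0.09, 0, 0, 255, -0.38, -0.09, 0, 0, 255, 0, 0, 0, 0, 255, 0, 0, 0, 0])

```text
time: 16.18
position: [0.5744, -0.0868, 0.1388]
tool_rot: [0.229, -3.132, 0.001]
ft_force: [-0.9, 0.3, 5.8]
gripper_width: 0.0172
grip_force: 59.7
```

```bash
python3 look.py
```

```text
16.1833 slot x,y mm [-1.57193245  0.11200169] zg 132.77571525426174 [-0.90544238  0.34131074  5.79189412] [ 0.00131981  0.11160009 -0.0307854 ] 0.017187515190462365
```

Call:
drive_tool(deltas=[0, 0, 0, 0, 0, 0, 0, 0, 0, 0, 0, 0, 0, 0, 0, 0, 0, 0, 0, 0, 0, 0, 0, 2, 0, 0, 0, 0, 3, 0, 0, 0, 0, 2, 0, 0, 0.4, -2.5, 0, 0, 0, 0.5, -3, 0, 0, 0, 0.5, -3, 0, 0, 0, 0.5, -2.7, 0, 0, 0, 0.33, -1.5, 0, 0, 0, 0, 0, 0, 0, 0, 0, 0, 0, 0])

```text
time: 17.35
position: [0.5971, -0.214, 0.208]
tool_rot: [0.226, -3.132, -0.001]
ft_force: [-0.4, 0.1, -0.1]
gripper_width: 0.0851
grip_force: 0.0
```

```bash
python3 look.py c9 190 150 150 120
python3 - <<'E'
from h import *
a=cv2.imread("pics/scene_c9.png")[200:245,228:256];h=cv2.cvtColor(a,cv2.COLOR_BGR2HSV)
m=(h[...,0]<22)&(h[...,1]>90);v=h[...,2]
b=m&(v>(v[m].max()*.75));ys,xs=np.nonzero(b);p=(xs.mean()+228,ys.mean()+200);print(b.sum(),p,sl(cast("scene",p,.146))*1e3)
E
```

```text
17.35 slot x,y mm [   2.24808554 -129.06130071] zg 201.95353927435775 [-0.44351781  0.11862963 -0.11917259] [ 0.11341045 -0.04215741  0.09069992] 0.08514834214445793
46 (np.float64(239.2826086956522), np.float64(213.04347826086956)) [-1.18219839  0.11960046]
```

Call:
drive_tool(deltas=[0, 0, 0, -3, 0, 0, 0, 0, -3, 0, 0, 0, 0, -1, 0, 0, 0, 0, 0, 0, 255, 0, 0, 0, 0, 255, 0, 0, 0, 0, 255, 0, 0, 0, 0, 255, 0, 0, 0, 0, 255, 0, 0, 0, 0, 255, 0, 0, 0, 0, 255, -0.15, 1, 0, 0, 255, -0.15, 1, 0, 0, 255, -0.15, 1, 0, 0, 255, -0.15, 1, 0, 0, 255, -0.15, 1, 0, 0, 255, -0.13, 0.9, 0, 0, 255, 0, 0, 0, 0, 255, 0, 0, 0, 0])

```text
time: 18.9
position: [0.5896, -0.1558, 0.1394]
tool_rot: [-0.228, 3.131, -0.005]
ft_force: [1.4, -5.1, 5.4]
gripper_width: 0.0153
grip_force: 60.5
```

```bash
python3 look.py
```

```text
18.9 slot x,y mm [  3.32986275 -70.35315364] zg 133.41372728168093 [ 1.39664734 -5.14624032  5.4389017 ] [-0.90220667 -0.18428894 -0.10137218] 0.015338370935405911
```

Call:
drive_tool(deltas=[255, -0.03, 0.2, 0, 0, 255, -0.03, 0.2, 0, 0, 255, 0, 0, 0, 0, 255, 0, 0, 0, 0])

```text
time: 19.23
position: [0.5895, -0.1557, 0.1395]
tool_rot: [-0.224, 3.13, -0.012]
ft_force: [3.7, -12.1, 3.5]
gripper_width: 0.0153
grip_force: 60.2
```

Call:
drive_tool(deltas=[255, 0.06, -0.4, 0, 0, 120, 0, 0, 0, 0, 120, 0, 0, 0, 0, 120, 0, 0, 0, 0, 120, 0, 0, 0, 0, 120, 0, 0, 1, 0, 120, 0, 0, 3, 0, 120, 0, 0, 3, 0, 120, 0, 0, 3, 0, 120, 0.5, -3, 1, 0, 120, 0.5, -3, 0, 0, 120, 0.5, -3, 0, 0, 120, 0, 0, 0, 0, 120, 0, 0, 0, 0])

```text
time: 20.4
position: [0.6032, -0.247, 0.2487]
tool_rot: [0.223, -3.133, 0.001]
ft_force: [0.1, 0.3, -0.1]
gripper_width: 0.0452
grip_force: 0.0
```

```bash
python3 look.py c9b 190 150 150 120
```

```text
20.4 slot x,y mm [   3.53376425 -162.58041998] zg 242.71708649889396 [ 0.13807169  0.29747921 -0.14452706] [ 0.04109013 -0.01610756  0.00458581] 0.04524423797922557
```

View pics/c9b.png

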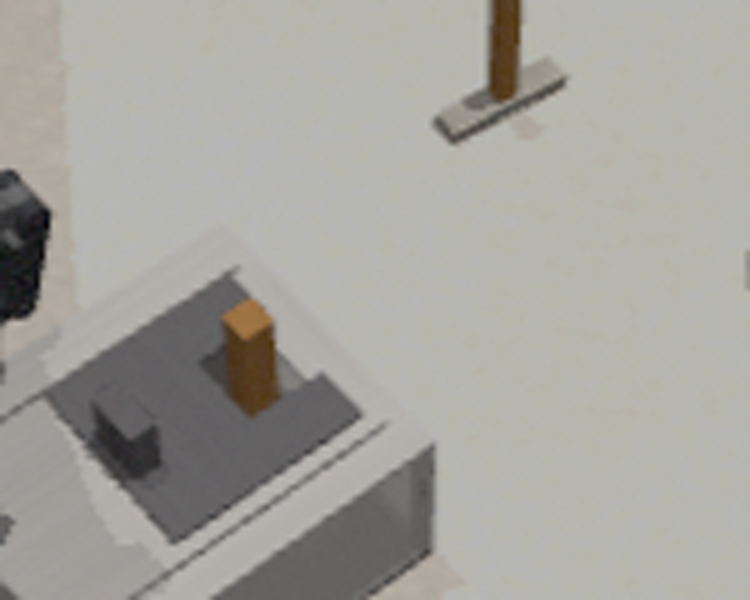

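The shutter is shut around the handle, which stands upright at crop (247,318), and the arm is clear of everything. Handing in.

```bash
python3 -c "
from rig import r
print(r.hand_in())"
```

```text
the job is handed in; nothing more can be done
None
```

The job is handed in after about 20 s of robot time: the last images and readings show the block standing upright in the case, about 1 mm off the slot's middle, the shutter shut against its stop around the handle, and the arm clear. The hand-in returned no verdict, so I can't confirm it passed.

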